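# Turn the sprig mould over with its board and latch it under the spring bar

### The arm

A 6-joint arm with a two-finger parallel gripper is mounted at the origin on the work surface. World frame = base frame: x ahead of the robot, y to its left, z up, the work surface at z = 0. Lengths are in m, angles in degrees, forces in N, time in s.
With the tool pointing down it reaches from about 0.25 to 0.725 m from the base axis. Payload 4 kg.
Tool frame: the origin (TCP) lies on the centre line of the jaws, within the pads' length; the fingertips stand manip.tip_reach ahead of it and the grasp point (between the pads) lies 8 mm behind it (manip.tip_reach is the distance from the TCP to the fingertips, in m); z points along the fingers, y is the line along which they close (so a half turn about z gives the same grasp; the last joint's range is limited). The gripper opens to 85 mm and grips with 20 to 120 N. Pads are 22 mm wide; open, the fingers measure 114 mm over their backs; the gripper's body (76 mm by 85 mm) begins 54 mm behind the grasp point. The pads swing forward as they close: fully open they stand 13 mm farther back than shut.
Start: joints at [73.339, 13.785, 0.286, 76.501, 0, 90], TCP at [0.143, 0.479, 0.242] pointing down, gripper open.
Joint ranges: [-155.79, 155.79], [-60.16, 107.12], [-62.33, 73.08], [-114, 123.19], [-81.49, 82.49], [-180, 180]. Speed limits (degrees/s): [159.86, 159.86, 180, 180, 180, 180].

### API

Orientations are given as a 3x3 rotation matrix whose columns are the frame's x, y, z axes.
In Python, from rig import manip, command_gripper, cams gives the robot as it stands. Calls block until the motion is done:
- manip.goto(position, orientation): joint-space move of the TCP to a pose.
- manip.move_straight(position, rate=0.15, attitude=None, max_force=None): straight line of the TCP; attitude=None keeps the orientation; rate is the mean speed in m/s. With max_force (N) it stops when the force on the tool has changed by that much, and returns True; else False.
- manip.goto_joints(angles): joint-space move.
- command_gripper(opening, f_grip=None): opening from 0.0 (shut) to 1.0 (fully open); f_grip is the grip in N (None keeps the last); returns when the fingers have stopped.
- manip.wait(seconds).
- manip.solve_ik(position, orientation): joint angles nearest the present ones, or None.
- manip.get_obs(): the state.
- cams.read_camera(name): name is "scene" or "top" or "wrist"; returns the picture (480x640x3 uint8, red, green, blue); there is no depth.
- cams.calibration(name): a dict with "fov_y" (degrees; the focal length in pixels is half the picture's height over the tangent of half this angle, whatever the lens; pixels are square), "cx", "cy" (the principal point, pixels), "R" (3x3) and "t" (3): a world point X has camera coordinates R X + t; the wrist camera has in their place "mount" (4x4, takes a point from camera to tool coordinates, whose origin is the TCP and whose axes are the flange's). Camera axes: x right, y down, z forward; pixel columns grow to the right and rows downward; lengths in m; the calibration is good to about 2 mm. A picture is of the moment at which its call begins: read the wrist's pose just before it. calibration takes no time and is no camera call.
A pose or a line that the arm cannot do raises manip.MotionError and nothing moves.
- manip.finish_job(): hands the job in; it is judged then, once.
The state is a dict: "time_s": time; "qpos": joint angles; "joint_velocities": joint speeds; "joint_torque": joint torques, N m; "tcp_pos": TCP position; "ee_rot": TCP orientation; "contact_force": force on the tool from outside, world axes, zero at the start; "moment": the same for the moment, N m; "opening": opening from 0.0 (shut) to 1.0 (fully open); "gripper_force": force on a finger pad.
Only numpy, scipy, OpenCV 4.12 (cv2) and the standard library are available. Lean on these libraries where they do the work, as an engineer would, in place of code of your own. Each camera call takes 0.05 s, during which the arm holds its last target. There are 200 camera calls.

### The job

Turn the plaster sprig mould and the wooden board under it over together, without letting them come apart, so that the board ends up lying on top; set the pair centred and square on the cork seat of the blue clamp. Then swing the spring bar down over the board by its red handle, hold it against its spring with the cross bolt drawn back, push the bolt under the red hook so that the bar stays latched, and let go; never let the bar fly back, and leave the other things on the bench where they are.

Things in the scene. Friction and masses are not known exactly. Their poses are not given: they have to be found in the camera images.
- board_mid (a point): Centre of the brown wooden board, 60 x 60 x 18 mm (z its thickness), 0.06 kg. At the start it lies flat on the bench, its z up, under the mould. A grip from above across two opposite sides, tilted or not, at the joint of the pair holds both pieces, as they are equally wide.
- mould_mid (a point): Centre of the white plaster mould, 60 x 60 x 22 mm (z its thickness, up at the start), about 0.12 kg, a blue disc on the face that is up at the start. It lies square and loose on the board (a stack 40 mm high). Half-way through the turn the pair can be stood on any of its 60 x 40 mm sides: both pieces stand there by themselves, to be taken again another way.
- seat (a point): Centre of the clamp's flush cork seat (66 x 66 mm), 12 mm above the bench, z up. The fixed blue base plate reaches from x -125 to +125, y -69 to +61 mm. Two hinge cheeks stand at x 62 to 88, y -32 to +32 mm, 72 mm above the seat. The bar lies along x, its free end to -x when down.
- hook_roof (a point): Underside centre of the red latch hook's roof, fixed, 69 mm above the seat, at x -85, y +36 mm in the seat's frame. The roof is 30 mm (x) by 28 mm (y) and 8 mm thick; its post stands on the +y side. The bolt, 10 mm in diameter, is pushed to +y below the roof.
- hinge_axis (a point): Middle of the bar's hinge axis, at x +75, z +60 mm in the seat's frame, axes as the seat's; the bar turns about y. The bolt's axis lies 160 mm from it.
- foot_sole (a point): Centre of the sole of the rubber foot (22 mm diameter) under the bar, 75 mm from the hinge. It yields by up to 12 mm against a spring. With the bar level it comes down on the seat's centre, its sole 34 mm above the seat if nothing is there, so it presses on a pair 40 mm high.
- spring_bar (a joint): Angle of the aluminium bar (24 mm wide, 14 mm thick, 167 mm long), rad: 0 = level over the seat; 1.65 = open, about upright, where its torsion spring keeps it; -0.09 = lower stop. The spring always drives it open: 3 N at the handle when open, 10 N when level, 2 N more from the foot on the pair. Latched, it rests at about +0.03.
- cross_bolt (a joint): Travel of the bolt in the bar's free end, m: 0 = drawn back, 0.024 = pushed in (to +y of the seat). It starts anywhere between and stays where left (friction 1.5 N). Below 0.006 it passes down beside the hook; from about 0.008 on it would strike the roof. It passes under the roof when the bar is at +0.01 or lower; at -0.03 it has 8 mm of room.
- bolt_handle (a point): Centre of the bolt's red round handle, 16 mm in diameter, 48 mm long along the hinge's y, moving with bar and bolt: in the seat's frame at bar angle a, x = 75 - 160 cos a, z = 60 + 160 sin a, y = -64 mm + bolt travel. It can be pinched from above across x, and turns and creeps a few mm in the fingers as the bar swings.
- pink_jar: Pink jar, radius 26, height 65 mm, a bystander near the stack; origin at the centre of its underside, as for all bystanders.
- amber_bottle: Amber glass bottle, radius 22, height 100 mm, a bystander beside the clamp on the hook side.
- palette_dish: White dish, radius 50, height 18 mm, a bystander.
- bowl: Blue bowl, radius 55, height 60 mm, a bystander at the back.
- brush: Brush lying on the bench, 200 mm long along its x, a bystander.
- blue_vase: Blue vase, radius 42, height 185 mm, a bystander.
- mug: White cup, radius 36, height 85 mm, a bystander.
- test_tile: Green glaze test tile, 50 x 50 x 10 mm, a bystander.

How it is judged (in metres and radians):
On the way, in this order (a step that is already met when the one before it is completed fails the run):
1. mould and board have been turned over together: the board lies on the mould, both bottom up (angle between each of board_mid, mould_mid's own z axis and vertical above 2.95 rad and horizontal distance between board_mid and mould_mid below 0.012 m and height (world z) of mould_mid below 0.04 m), for 0.2 s.
2. with the pair on the seat, the spring bar is wound down with the bolt drawn back (angle between each of board_mid, mould_mid's own z axis and vertical above 2.95 rad and horizontal distance between board_mid and mould_mid below 0.012 m and horizontal distance between mould_mid and seat below 0.012 m and z of mould_mid in the frame of seat below 0.015 m and value of joint spring_bar below 0.1 rad and value of joint cross_bolt below 0.012 m), for 0.05 s.
At the end, for the whole second after the job is handed in: Board flush on mould (12 mm), both bottom up; mould flat on the seat, within 12 mm of its centre and 15 degrees of square (board 15 mm); bar below 0.07 rad, bolt under the hook (over 14 mm), foot pressing on the board with over 1 N; at rest (angle between each of board_mid, mould_mid's own z axis and vertical above 2.95 rad and horizontal distance between board_mid and mould_mid below 0.012 m and horizontal distance between mould_mid and seat below 0.012 m and z of mould_mid in the frame of seat below 0.015 m and (angle between the x axis of board_mid and the x axis of seat, either way round below 0.26 rad or angle between the x axis of board_mid and the y axis of seat, either way round below 0.26 rad) and horizontal distance between board_mid and seat below 0.015 m and value of joint spring_bar below 0.07 rad and value of joint cross_bolt above 0.014 m and contact force between foot and board above 1 N and linear speed of mould below 0.02 m/s); the robot touches nothing.
It fails at once if the mould and the board come apart (centres over 35 mm from one another) (distance between board_mid and mould_mid above 0.035 m).
It fails at once if the bar is let fly back open (velocity of joint spring_bar above 5 rad/s).
It fails at once if a bystander is pushed by more than 30 mm (the brush 40 mm) (distance of any of pink_jar, amber_bottle, palette_dish, bowl, blue_vase, mug, test_tile from where it was at the start of the episode above 0.03 m or distance of brush from where it was at the start of the episode above 0.04 m).
It fails at once if a standing bystander is tipped over (angle between any of pink_jar, amber_bottle, bowl, blue_vase, mug's own z axis and vertical above 0.6 rad).
It also fails if it takes over 72 s, if anything falls off the work surface, if the arm or the gripper's body presses on something with over 40 N, if the wrist force passes 120 N, or if a joint passes its speed limit or range.

## Working session

There is one attempt and no reset: what is moved stays moved. The work goes in short steps, each a Python script; the robot and the scene stay as the last script left them, time stands still between calls to the robot, and variables do not carry over. Pictures are saved under pics/ and viewed, at most 13 in all, crops included, and the job is handed in when it is done.

```bash
ls; mkdir -p pics; python3 - <<'E'
from rig import manip, command_gripper, cams
import cv2, numpy as np
a=cams.read_camera("scene"); b=cams.read_camera("top")
for n,i in(("scene",a),("top",b)):
    cv2.imwrite(f"pics/{n}0.png",i[:,:,::-1]); c=cams.calibration(n); print(n,c)
print(cams.calibration("wrist")); print(manip.tip_reach); print(manip.get_obs())
E
```

```text
pics
scene {'fov_y': 44.80707271286034, 'cx': 314.60611010807395, 'cy': 239.11765429725384, 'R': array([[ 0.36554622,  0.93073969, -0.0099801 ],
       [ 0.75977732, -0.30456066, -0.57443993],
       [-0.53769359,  0.20240169, -0.8184859 ]]), 't': array([-0.22936093, -0.37177762,  1.78968043])}
top {'fov_y': 53.57469582077212, 'cx': 317.2299314748706, 'cy': 232.75977247792156, 'R': array([[-0.0097992 , -0.99986043,  0.01353161],
       [-0.99663633,  0.00866473, -0.08149199],
       [ 0.08136337, -0.01428465, -0.99658213]]), 't': array([0.01295658, 0.57336433, 1.14115611])}
{'fov_y': 63.52550981953144, 'cx': 321.3158566084575, 'cy': 244.2329459760446, 'mount': array([[ 1.98282460e-04, -9.52124292e-01, -3.05711127e-01,
         7.87754447e-02],
       [ 9.99999924e-01,  2.91125716e-04, -2.58104510e-04,
        -1.03432405e-03],
       [ 3.34747944e-04, -3.05711053e-01,  9.52124278e-01,
        -1.31579548e-01],
       [ 0.00000000e+00,  0.00000000e+00,  0.00000000e+00,
         1.00000000e+00]])}
0.011
{'time_s': 0.1, 'qpos': array([ 7.33401447e+01,  1.38298511e+01,  2.20972181e-01,  7.65019629e+01,
       -8.18094731e-05,  9.00027106e+01]), 'joint_velocities': array([-0.01563651, -0.07484425,  0.14834247, -0.00923864,  0.0056384 ,
       -0.04448075]), 'joint_torque': array([-1.37782949e-04, -3.73137689e+01,  2.53009969e+01,  1.08585006e-02,
       -5.14534906e-05, -6.52049977e-06]), 'tcp_pos': array([0.14318726, 0.47848431, 0.24148173]), 'ee_rot': array([[-9.58010037e-01,  2.86734131e-01, -5.53247995e-04],
       [ 2.86734665e-01,  9.58008244e-01, -1.85375736e-03],
       [-1.51936496e-06, -1.93455353e-03, -9.99998129e-01]]), 'contact_force': array([-0.21954005, -0.18792106,  0.03716491]), 'moment': array([-0.01815843, -0.01584513,  0.02099533]), 'gripper_force': 0.0, 'opening': 0.9998912689231159}
```

View pics/top0.png

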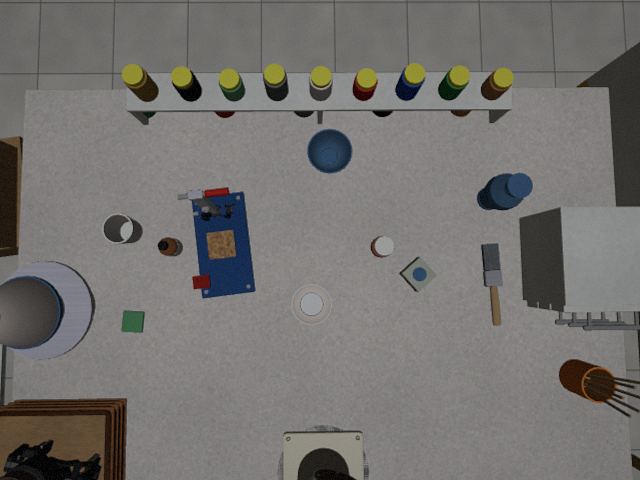

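View pics/scene0.png

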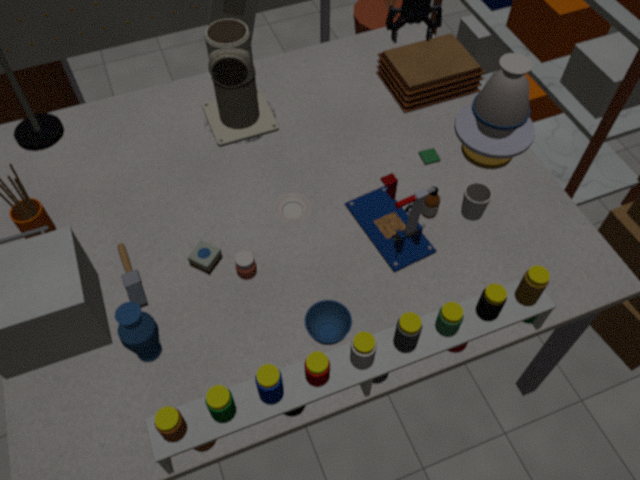

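The top view shows the mould's blue disc at about (419,274), the cork seat at (222,244), the red hook at (201,282) and the handle at (217,192). The seat frame is close to the world axes. The scene view agrees, with the bar upright and the handle on the -y side.

```bash
cat > h.py <<'E'
import numpy as np, cv2
from rig import manip, command_gripper, cams
def K(c,h=480): return h/2/np.tan(np.radians(c["fov_y"]/2))
def pose(name,obs=None):
    c=cams.calibration(name)
    if name=="wrist":
        M=np.eye(4); M[:3,:3]=obs["ee_rot"]; M[:3,3]=obs["tcp_pos"]; W=M@c["mount"]
        return c,W[:3,:3],W[:3,3]
    R=np.array(c["R"]); return c,R.T,-R.T@np.array(c["t"])
def cast(uv,z,name,obs=None):
    c,R,o=pose(name,obs); f=K(c); uv=np.atleast_2d(uv).astype(float)
    d=np.c_[(uv[:,0]-c["cx"])/f,(uv[:,1]-c["cy"])/f,np.ones(len(uv))]@R.T
    return o+d*((z-o[2])/d[:,2])[:,None]
def hsvmask(img,lo,hi):
    return cv2.inRange(cv2.cvtColor(img,cv2.COLOR_RGB2HSV),np.array(lo),np.array(hi))
def blobs(m,amin=30):
    n,l,s,c=cv2.connectedComponentsWithStats(m); return [(int(s[i,4]),c[i].round(1),l==i) for i in range(1,n) if s[i,4]>=amin]
def rect(mask):
    p=np.argwhere(mask)[:,::-1].astype(np.float32); return cv2.boxPoints(cv2.minAreaRect(cv2.convexHull(p)))
def down(yaw,tilt=0):
    """tool x at world yaw (deg), pointing down; tilt (deg) leans tool z toward +x_tool"""
    a,t=np.radians([yaw,tilt]); h=np.array([np.cos(a),np.sin(a),0]); u=np.array([0,0,1.])
    z=np.sin(t)*h-np.cos(t)*u; x=np.cos(t)*h+np.sin(t)*u
    return np.c_[x,np.cross(z,x),z]
E
python3 - <<'E'
from h import *
i=cv2.imread("pics/top0.png")[:,:,::-1]
for n,lo,hi,z in(("cork",(8,70,90),(20,255,255),.012),("red",(0,170,70),(5,255,255),.08),("blue",(100,120,60),(125,255,255),.04)):
    for a,c,l in blobs(hsvmask(i,lo,hi),25):
        b=rect(l); print(n,a,c,cast(c,z,"top").round(3)[0], cast(b,z,"top")[:,:2].round(3).tolist() if n!="red" else "")
E
```

```text
cork 355 [ 16.3 174.7] [0.725 0.751 0.012] [[0.816, 0.796], [0.824, 0.751], [0.555, 0.698], [0.548, 0.742]]
cork 675 [220.8 244.1] [0.548 0.245 0.012] [[0.577, 0.282], [0.585, 0.217], [0.52, 0.209], [0.513, 0.273]]
cork 250 [495.4 305.8] [ 0.391 -0.428  0.012] [[0.438, -0.417], [0.44, -0.433], [0.347, -0.439], [0.345, -0.423]]
cork 159 [592.7 381.6] [ 0.206 -0.658  0.012] [[0.175, -0.615], [0.253, -0.651], [0.228, -0.714], [0.15, -0.678]]
cork 3310 [ 55.  436.3] [0.095 0.634 0.012] [[0.144, 0.766], [0.141, 0.52], [-0.004, 0.516], [-0.0, 0.76]]
red 49 [363.3  87.4] [ 0.917 -0.105  0.08 ] 
red 135 [216.3 192.2] [0.666 0.244 0.08 ] 
red 171 [200.9 281.4] [0.459 0.277 0.08 ] 
blue 71 [409.9  81.7] [ 0.947 -0.226  0.04 ] [[0.951, -0.195], [0.98, -0.211], [0.95, -0.26], [0.922, -0.243]]
blue 149 [329.4 151. ] [ 0.773 -0.024  0.04 ] [[0.826, 0.028], [0.825, -0.078], [0.72, -0.076], [0.721, 0.029]]
blue 913 [329.2 152.1] [ 0.77  -0.023  0.04 ] [[0.747, 0.034], [0.83, 0.001], [0.796, -0.081], [0.714, -0.047]]
blue 961 [510.7 188.9] [ 0.676 -0.466  0.04 ] [[0.713, -0.42], [0.712, -0.518], [0.631, -0.514], [0.631, -0.416]]
blue 3669 [225.3 248.8] [0.535 0.229 0.04 ] [[0.659, 0.314], [0.673, 0.188], [0.433, 0.159], [0.42, 0.283]]
blue 133 [419.1 274. ] [ 0.47  -0.236  0.04 ] [[0.485, -0.222], [0.485, -0.251], [0.456, -0.25], [0.456, -0.221]]
blue 131 [ 47.7 310.9] [0.392 0.647 0.04 ] [[0.473, 0.699], [0.473, 0.622], [0.309, 0.614], [0.309, 0.69]]
```

```bash
python3 - <<'E'
from h import *
manip.goto([0.47,-0.236,0.16],down(180-26.7)); o=manip.get_obs(); i=cams.read_camera("wrist")
cv2.imwrite("pics/w1.png",i[:,:,::-1]); np.save("w1.npy",{k:o[k] for k in("ee_rot","tcp_pos")},allow_pickle=True)
print(o["time_s"],o["qpos"].round(1))
for a,c,l in blobs(hsvmask(i,(100,120,40),(125,255,255)),100): print(a,c,cast(c,.04,"wrist",o))
E
```

```text
2.8833 [-26.6  19.5  -4.4  66.    0.    0. ]
1751 [321.5 241.7] [[ 0.47038797 -0.23641041  0.04      ]]
```

View pics/w1.png

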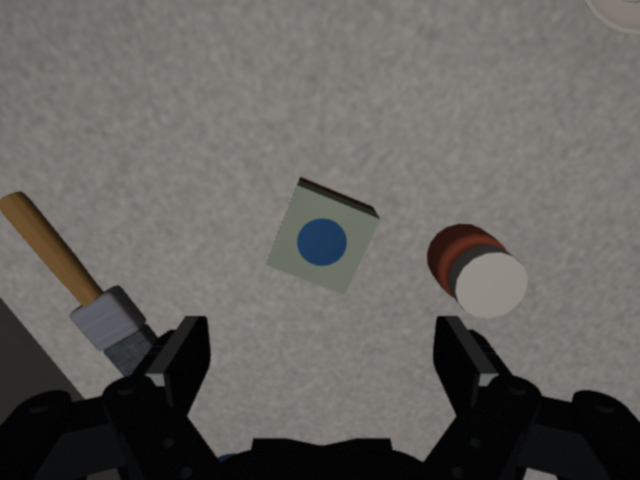

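The disc is at (321,242). The mould's top corners are near (300,182), (378,217), (345,293) and (267,263). The jar is about 110 mm away on the image right and clear of the fingers. Next I compute the stack yaw and check IK for all the flip poses.

```bash
cat >> h.py <<'E'
G=0.008
def tcp_for(p,R,up=0.0): return np.array(p)+R[:,2]*G-R[:,2]*up   # grasp point p; up = stand-off along tool
E
python3 - <<'E'
from h import *
o=np.load("w1.npy",allow_pickle=True).item()
c=cast([(300,182),(378,217),(345,293),(267,263)],.04,"wrist",o)[:,:2]
print(c.round(4),c.mean(0))
for k in range(4):
    d=c[(k+1)%4]-c[k]; print(np.linalg.norm(d).round(4),np.degrees(np.arctan2(d[1],d[0])).round(1))
print("jar",cast((465,250),.03,"wrist",o))
P=np.array([.40,-.20]); az=-26.6
S=np.array([.549,.245])
def chk(n,p,yaw,t):
    R=down(yaw,t)
    for up in(0,.09):
        q=manip.solve_ik(tcp_for(p,R,up),R); print(n,yaw,t,up,None if q is None else np.round(q))
for y in (130,155,176,130-90,40+180): chk("pick",[.470,-.236,.022],y,-45)
for t in(-45,45): chk("P",[.4,-.2,.03],180+az,t)
for y in(187,97,277): chk("seat",[.549,.245,.04],y,0); 
for y in(97,277): chk("handle",[.644,.193,.232],y,0); chk("hdown",[.472,.171,.068],y,0)
E
```

```text
[[ 0.4279 -0.2307]
 [ 0.4718 -0.195 ]
 [ 0.512  -0.2386]
 [ 0.4673 -0.2771]] [ 0.4697572  -0.23534479]
0.0566 39.1
0.0593 -47.3
0.059 -139.3
0.0609 130.4
jar [[ 0.52452316 -0.14918281  0.03      ]]
pick 130 -45 0 [-14.  25. -55. -29. -25.  28.]
pick 130 -45 0.09 [ -6.  10. -58. -13. -29.  34.]
pick 155 -45 0 [-28.  26. -60. -41.   2.  -2.]
pick 155 -45 0.09 None
pick 176 -45 0 [-39.  25. -55. -30.  24. -27.]
pick 176 -45 0.09 [-47.  10. -58. -14.  29. -33.]
pick 40 -45 0 [-10.  51.  11.  83. -33. 140.]
pick 40 -45 0.09 [ -6.  51.  23.  97. -30. 144.]
pick 220 -45 0 [-49.  33. -25.  31.  45. -89.]
pick 220 -45 0.09 [-57.  28. -20.  48.  45. -99.]
P 153.4 -45 0 None
P 153.4 -45 0.09 None
P 153.4 45 0 [-27.  54.  18.  99.   0.   0.]
P 153.4 45 0.09 [-27.  58.  36. 113.   0.   0.]
seat 187 0 0 [24. 34. -1. 54.  0. 17.]
seat 187 0 0.09 [24. 29.  5. 66.  0. 17.]
seat 97 0 0 [ 24.  34.  -1.  54.   0. 107.]
seat 97 0 0.09 [ 24.  29.   5.  66.   0. 107.]
seat 277 0 0 [ 24.  34.  -1.  54.   0. -73.]
seat 277 0 0.09 [ 24.  29.   5.  66.   0. -73.]
handle 97 0 0 [ 17.  35.  30.  85.   0. 100.]
handle 97 0 0.09 [ 17.  35.  44.  98.   0. 100.]
hdown 97 0 0 [ 20.  23. -16.  51.   0. 103.]
hdown 97 0 0.09 [ 20.  17.  -9.  64.   0. 103.]
handle 277 0 0 [ 17.  35.  30.  85.   0. -80.]
handle 277 0 0.09 [ 17.  35.  44.  98.   0. -80.]
hdown 277 0 0 [ 20.  23. -16.  51.   0. -77.]
hdown 277 0 0.09 [ 20.  17.  -9.  64.   0. -77.]
```

```bash
cat >> h.py <<'E'
P=np.array([.37,-.22]); AZ=np.degrees(np.arctan2(P[1],P[0])); YP=AZ+90
def lay(n,g,yaw,t,up=.09):
    R=down(yaw,t); return manip.solve_ik(tcp_for(g,R,up),R)
def rel(T,O): return np.linalg.inv(T)@O
def mk(R,p): M=np.eye(4); M[:3,:3]=R; M[:3,3]=p; return M
def tool(): o=manip.get_obs(); return mk(o["ee_rot"],o["tcp_pos"])
E
python3 - <<'E'
from h import *
g=np.array([.470,-.236,.023]); Y=40.7
for n,p,y,t in(("pick",g,Y,45),("P",[*P,.03],YP,45),("P",[*P,.03],YP,-45)):
    for up in(0,.09): print(n,t,up,np.round(lay(n,p,y,t,up)))
R=down(Y,45)
manip.goto(tcp_for(g,R,.09),R)
print(manip.move_straight(tcp_for(g,R),rate=.12,max_force=12), manip.get_obs()["tcp_pos"]-tcp_for(g,R))
command_gripper(0.5,f_grip=70)
o=manip.get_obs(); print(o["opening"],o["gripper_force"],o["time_s"],o["contact_force"])
T=tool(); O=mk(down(Y)@np.diag([1,-1,-1]),[.470,-.236,.018]); X=rel(T,O); np.save("X.npy",X)
manip.move_straight(o["tcp_pos"]+[0,0,.12],rate=.2)
i=cams.read_camera("scene"); cv2.imwrite("pics/s1.png",cv2.resize(i[150:330,110:350,::-1],None,fx=3,fy=3))
o=manip.get_obs(); print(o["opening"],o["gripper_force"],o["time_s"],o["contact_force"]); print(X.round(4))
E
```

```text
pick 45 0 [-49.  33. -25.  32.  45.  90.]
pick 45 0.09 [-57.  28. -20.  49.  45.  80.]
P 45 0 [-56.  35. -20.  57.  40.  57.]
P 45 0.09 [-62.  33. -12.  73.  37.  49.]
P -45 0 [ -6.  35. -20.  57. -40. 123.]
P -45 0.09 [  1.  33. -12.  73. -37. 131.]
False [ 0.00032093 -0.00017743  0.00043575]
0.6941374008481912 75.38630750030279 5.45 [-1.23805405 -1.85011067  3.73430463]
0.6894229079227528 75.15839572995901 6.25 [-1.01053726  0.07363719 -0.45488707]
[[ 7.067e-01  3.000e-04  7.075e-01 -3.800e-03]
 [-1.000e-03 -1.000e+00  1.400e-03 -8.000e-04]
 [ 7.075e-01 -1.700e-03 -7.067e-01 -3.700e-03]
 [ 0.000e+00  0.000e+00  0.000e+00  1.000e+00]]
```

View pics/s1.png

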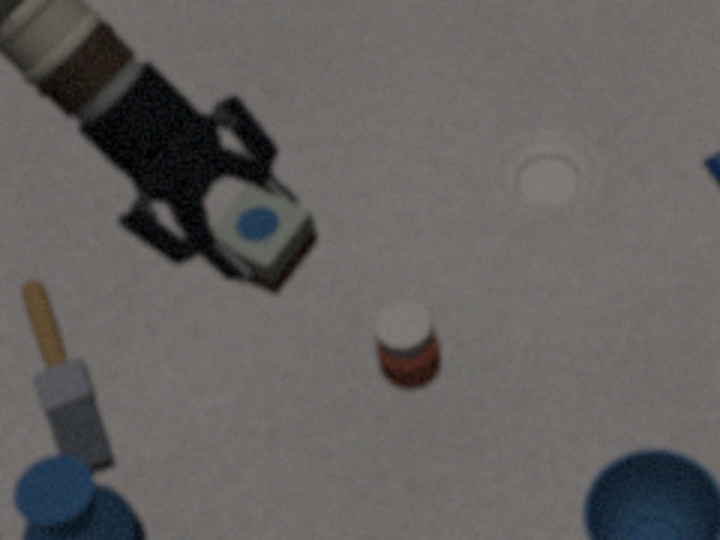

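The crop shows both pieces in the jaws, with the mould and its disc at (257,222) and the brown board edge below it. I'll continue to the stand and regrip.

```bash
cat >> h.py <<'E'
def tcp_obj(X,R,p): return np.array(p)-R@X[:3,3]
def putdown(X,R,p,fmax=6):
    t=tcp_obj(X,R,p); manip.goto(t+[0,0,.06],R); manip.wait(.1)
    manip.move_straight(t+[0,0,.006],rate=.15)
    hit=manip.move_straight(t-[0,0,.004],rate=.03,max_force=fmax)
    print("hit",hit,"dz",manip.get_obs()["tcp_pos"]-t,manip.get_obs()["time_s"])
    O=tool()@X
    return O
E
python3 - <<'E'
from h import *
X=np.load("X.npy"); X[1,3]=0
R=down(YP,-45)
O=putdown(X,R,[*P,.03]); print(O.round(3))
command_gripper(1.0)
t=manip.get_obs()["tcp_pos"]; manip.move_straight(t-R[:,2]*.09,rate=.25)
np.save("O.npy",O)
R=down(YP,0); manip.goto([*P,.2],R); manip.wait(.1)
o=manip.get_obs(); i=cams.read_camera("wrist"); cv2.imwrite("pics/w2.png",i[:,:,::-1]); print(o["time_s"])
np.save("w2.npy",{k:o[k] for k in("ee_rot","tcp_pos")},allow_pickle=True)
E
```

```text
hit True dz [ 0.00059533 -0.00032915  0.00334561] 8.425
[[-0.    -0.859  0.512  0.371]
 [-0.001  0.512  0.859 -0.22 ]
 [-1.    -0.    -0.001  0.033]
 [ 0.     0.     0.     1.   ]]
10.1417
```

View pics/w2.png

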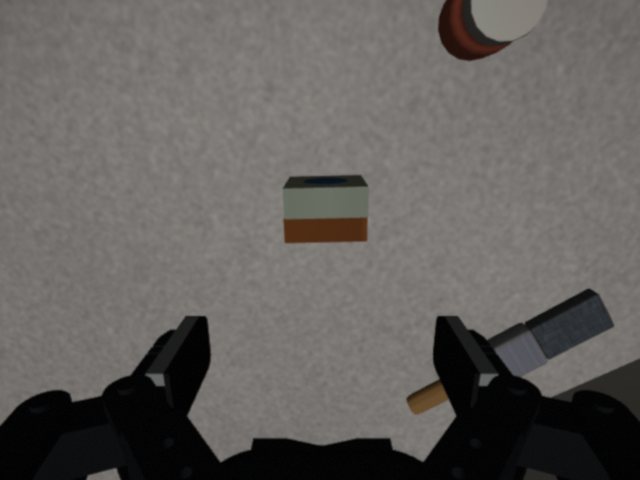

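The pair stands square. The mould (with its disc side) spans rows 186–218 and the board 218–242, with the joint line centred at (326,218). Next come the regrip and the second quarter-turn.

```bash
python3 - <<'E'
from h import *
w=np.load("w2.npy",allow_pickle=True).item()
j=cast([(284.5,218.5),(367,217.5)],.06,"wrist",w); print(j); m=j.mean(0)
O=np.load("O.npy"); O[:2,3]=m[:2]; O[2,3]=.03
R=down(YP,45); g=O[:3,3].copy()
manip.goto(tcp_for(g,R,.09),R)
print(manip.move_straight(tcp_for(g,R),rate=.12,max_force=12))
command_gripper(0.5,f_grip=70)
X=rel(tool(),O); X[1,3]=0; print(X.round(4)); o=manip.get_obs(); print(o["opening"],o["gripper_force"])
manip.move_straight(o["tcp_pos"]+[0,0,.11],rate=.2)
R2=down(YP,-45)
O=putdown(X,R2,[*P,.022]); print(O.round(3))
manip.wait(.3); np.save("O.npy",O)
command_gripper(1.0)
t=manip.get_obs()["tcp_pos"]; manip.move_straight(t-R2[:,2]*.09,rate=.25)
R=down(YP-180,0); manip.goto([*P,.2],down(YP,0)); manip.wait(.1)
o=manip.get_obs(); i=cams.read_camera("wrist"); cv2.imwrite("pics/w3.png",i[:,:,::-1]); print(o["time_s"])
np.save("w3.npy",{k:o[k] for k in("ee_rot","tcp_pos")},allow_pickle=True)
E
```

```text
[[ 0.35058067 -0.19609377  0.06      ]
 [ 0.40160763 -0.22536003  0.06      ]]
False
[[-7.080e-01  1.000e-04  7.062e-01 -2.000e-04]
 [-6.000e-04 -1.000e+00 -4.000e-04  0.000e+00]
 [ 7.062e-01 -7.000e-04  7.080e-01 -7.200e-03]
 [ 0.000e+00  0.000e+00  0.000e+00  1.000e+00]]
0.69250188284056 75.29112249612808
hit True dz [ 0.00101016 -0.0005344   0.00196768] 15.0
[[-0.511 -0.86   0.001  0.371]
 [-0.86   0.511 -0.003 -0.221]
 [ 0.002 -0.003 -1.     0.024]
 [ 0.     0.     0.     1.   ]]
17.0167
```

View pics/w3.png

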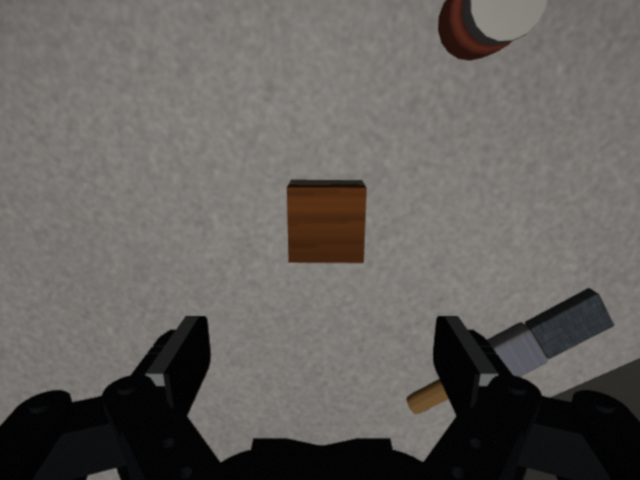

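The flip worked. The board is on top, with corners (287,186), (366,186), (364,262), (289,262), and it covers the mould squarely. Now a close look at the clamp with the empty gripper.

```bash
python3 - <<'E'
from h import *
w=np.load("w3.npy",allow_pickle=True).item()
c=cast([(287,185.5),(366.5,185.5),(364.5,262.5),(288.5,262.5)],.04,"wrist",w)[:,:2]; print(c.round(4),c.mean(0), "YP",YP)
d=c[1]-c[0]; print(np.degrees(np.arctan2(d[1],d[0])))
manip.goto([.50,.235,.22],down(187)); manip.wait(.1)
o=manip.get_obs(); i=cams.read_camera("wrist"); cv2.imwrite("pics/w4.png",i[:,:,::-1]); print(o["time_s"])
np.save("w4.npy",{k:o[k] for k in("ee_rot","tcp_pos")},allow_pickle=True)
for n,lo,hi,z in(("cork",(8,70,60),(20,255,255),.012),("red",(0,170,50),(5,255,255),.089)):
    for a,cc,l in blobs(hsvmask(i,lo,hi),150):
        b=rect(l); print(n,a,cc,b.round().tolist(),cast(b,z,"wrist",o)[:,:2].round(4).tolist(),cast(b,z,"wrist",o).mean(0).round(4))
E
```

```text
[[ 0.3613 -0.1791]
 [ 0.4124 -0.2093]
 [ 0.3816 -0.2623]
 [ 0.3296 -0.2316]] [ 0.37122978 -0.2205825 ] YP 59.2645122980799
-30.613076674235895
18.8917
cork 4627 [328.  262.2] [[293.0, 295.0], [293.0, 230.0], [364.0, 230.0], [364.0, 295.0]] [[0.5841, 0.2158], [0.5196, 0.2095], [0.5118, 0.2736], [0.5759, 0.2835]] [0.5479 0.2456 0.012 ]
cork 1567 [469.8 289.7] [[437.0, 290.0], [479.0, 258.0], [504.0, 293.0], [462.0, 324.0]] [[0.5625, 0.3516], [0.5261, 0.3839], [0.5573, 0.4168], [0.5956, 0.3845]] [0.5604 0.3842 0.012 ]
red 2322 [390.8 184.4] [[363.0, 205.0], [364.0, 161.0], [419.0, 163.0], [418.0, 207.0]] [[0.4738, 0.2586], [0.4446, 0.255], [0.4413, 0.2917], [0.4704, 0.2965]] [0.4575 0.2755 0.089 ]
```

View pics/w4.png

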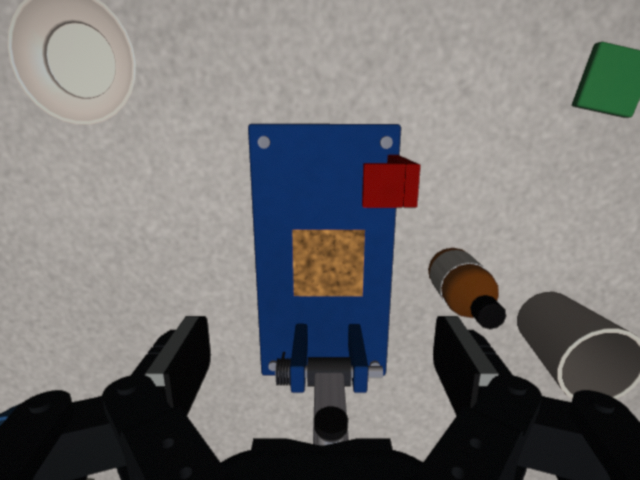

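The cork seat is centred at (328,262), with the hook at (391,184). The hinge and upright bar are near (330,370), with the foot at (330,420). I'll pick the pair with a slight lean away from the foot and seat it.

```bash
cat >> h.py <<'E'
S=np.array([.548,.2455,.012]); YS=7.1
_a=np.radians(YS); RS=np.array([[np.cos(_a),-np.sin(_a),0],[np.sin(_a),np.cos(_a),0],[0,0,1]])
def seat(x,y,z): return S+RS@np.array([x,y,z])   # metres
E
python3 - <<'E'
from h import *
O=np.load("O.npy"); O[:3,3]=[.3712,-.2206,.022]
R=down(YP,-8); g=O[:3,3]+[0,0,.001]
manip.goto(tcp_for(g,R,.07),R)
print(manip.move_straight(tcp_for(g,R),rate=.12,max_force=12))
command_gripper(0.5,f_grip=70)
X=rel(tool(),O); X[1,3]=0; o=manip.get_obs(); print(o["opening"],X[:3,3].round(4))
manip.move_straight(o["tcp_pos"]+[0,0,.13],rate=.25)
R2=down(180+YS,-8)
O=putdown(X,R2,seat(0,0,.022)); print(O.round(3),seat(0,0,.022))
command_gripper(1.0)
t=manip.get_obs()["tcp_pos"]; manip.move_straight(t+[0,0,.07]-.02*RS[:,0],rate=.2)
manip.goto([.50,.235,.22],down(187)); manip.wait(.1)
o=manip.get_obs(); i=cams.read_camera("wrist"); cv2.imwrite("pics/w5.png",i[:,:,::-1]); print(o["time_s"])
for a,cc,l in blobs(hsvmask(i,(5,90,40),(17,255,255)),500):
    b=rect(l); r=cast(b,.052,"wrist",o); print(a,cc,b.round().tolist(),((r-S)@RS)[:,:2].round(4).tolist(),((r-S)@RS).mean(0))
# handle from scene camera too
i=cams.read_camera("scene"); cv2.imwrite("pics/s5.png",cv2.resize(i[150:290,320:480,::-1],None,fx=4,fy=4))
for a,cc,l in blobs(hsvmask(i,(0,170,50),(5,255,255)),20): print(a,cc,rect(l).round().tolist())
E
```

```text
False
0.6935638004330964 [ 0.0001  0.     -0.0059]
hit True dz [1.93745582e-03 7.83628791e-04 8.36093529e-05] 25.225
[[ 0.992  0.123  0.007  0.55 ]
 [ 0.123 -0.992  0.003  0.246]
 [ 0.007 -0.002 -1.     0.034]
 [ 0.     0.     0.     1.   ]] [0.548  0.2455 0.034 ]
26.8
5433 [327.9 276.7] [[292.0, 233.0], [364.0, 233.0], [364.0, 316.0], [292.0, 316.0]] [[-0.044, -0.0294], [-0.0439, 0.028], [0.0297, 0.0303], [0.0297, -0.0312]] [-0.00712561 -0.0005414   0.04      ]
1921 [467.9 291.4] [[433.0, 287.0], [475.0, 256.0], [505.0, 297.0], [462.0, 328.0]] [[0.003, 0.0868], [-0.0241, 0.1191], [0.0123, 0.1481], [0.0414, 0.1155]] [0.00815019 0.11736571 0.04      ]
75 [388.8 179.5] [[382.0, 178.0], [392.0, 173.0], [396.0, 181.0], [386.0, 186.0]]
70 [405.4 201. ] [[395.0, 203.0], [413.0, 195.0], [415.0, 200.0], [397.0, 207.0]]
23 [323.8 373.3] [[317.0, 376.0], [328.0, 369.0], [329.0, 371.0], [319.0, 378.0]]
22 [311.  374.2] [[305.0, 373.0], [306.0, 371.0], [316.0, 375.0], [315.0, 377.0]]
```

View pics/w5.png

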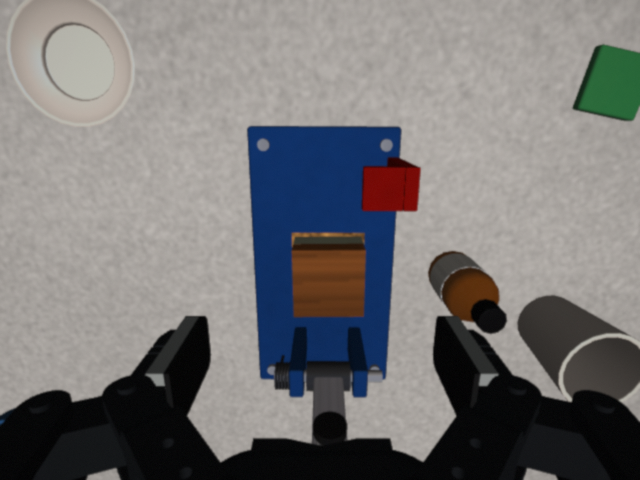

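View pics/s5.png

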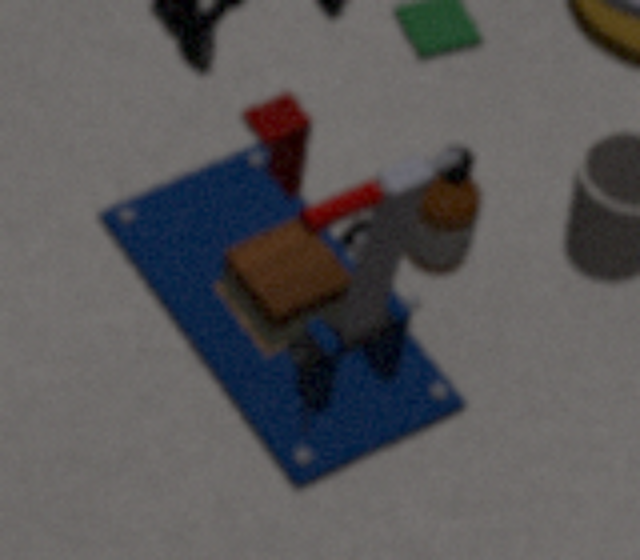

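The board sits at rows 249–316 and columns 292–365, which is centred and square on the seat to about 1 mm. The scene crop shows the upright bar with the red handle on the -y side, near full-image pixel (405,201). Next I locate the handle.

```bash
python3 - <<'E'
from h import *
print("exp y(-64+travel), x .0876")
for n,f in(("top","pics/top0.png"),):
    i=cv2.imread(f)[:,:,::-1]
    for a,c,l in blobs(hsvmask(i,(0,150,50),(6,255,255)),60):
        r=cast(rect(l),.2315,"top"); print(c,((r-S)@RS)[:,:2].round(4).tolist(),((cast(c,.2315,"top")-S)@RS).round(4))
print(((cast([(405.4,201.)],.2315,"scene")-S)@RS).round(4))
for y in(-.064,-.052,-.040):
    for n in("top","scene"):
        c=cams.calibration(n); p=c["R"]@seat(.0876,y,.2195)+c["t"]; print(y,n,K(c)*p[:2]/p[2]+[c["cx"],c["cy"]])
for yaw in(YS+90,YS-90):
    for a in (1.65,.8,0,-.04): 
        p=seat(.075-.16*np.cos(a),-.055,.06+.16*np.sin(a)); R=down(yaw); print(np.round(manip.solve_ik(tcp_for(p,R),R)),np.round(manip.solve_ik(tcp_for(p,R,.06),R)) )
print(manip.get_obs()["qpos"].round())
E
```

```text
exp y(-64+travel), x .0876
[363.2  87.7] [[0.2676, -0.3445], [0.2872, -0.3543], [0.2671, -0.3933], [0.2476, -0.3834]] [[ 0.2646 -0.3682  0.2195]]
[216.3 192.2] [[0.0946, -0.0194], [0.0952, -0.0663], [0.0813, -0.0666], [0.0807, -0.0197]] [[ 0.0877 -0.0431  0.2195]]
[200.9 281.4] [[-0.0742, 0.024], [-0.0745, -0.0074], [-0.0981, -0.0077], [-0.0978, 0.0237]] [[-0.0862  0.0079  0.2195]]
[[ 0.0865 -0.0406  0.2195]]
-0.064 top [226.60954381 190.91289124]
-0.064 scene [396.86705532 205.33153845]
-0.052 top [220.69161638 191.68354579]
-0.052 scene [401.3958976  203.28101116]
-0.04 top [214.77010171 192.45466748]
-0.04 scene [405.90239019 201.24060316]
[ 17.  35.  30.  85.   0. 100.] [ 17.  35.  39.  94.   0. 100.]
[ 20.  21.   1.  70.   0. 103.] [ 20.  20.   8.  78.   0. 103.]
[ 21.  23. -15.  52.   0. 104.] [ 21.  19. -11.  60.   0. 104.]
[ 21.  23. -16.  51.   0. 104.] [ 21.  19. -12.  59.   0. 104.]
[ 17.  35.  30.  85.   0. -80.] [ 17.  35.  39.  94.   0. -80.]
[ 20.  21.   1.  70.   0. -77.] [ 20.  20.   8.  78.   0. -77.]
[ 21.  23. -15.  52.   0. -76.] [ 21.  19. -11.  60.   0. -76.]
[ 21.  23. -16.  51.   0. -76.] [ 21.  19. -12.  59.   0. -76.]
[25. 20.  6. 76. -0. 18.]
```

Both views put the handle centre at y ≈ -0.042 in the seat frame, so the bolt travel is about 21 mm and it must be drawn back first.

```bash
cat >> h.py <<'E'
def hp(a,y): return seat(.075-.16*np.cos(a),y,.06+.16*np.sin(a))
RH=down(YS-90)
def ins(p): return ((np.array(p)-S)@RS).round(4)
E
python3 - <<'E'
from h import *
o=manip.get_obs(); manip.move_straight(o["tcp_pos"]+[0,0,.09],rate=.25)
p=hp(1.65,-.050); manip.goto(tcp_for(p,RH,.075),RH)
command_gripper(.6)
print(manip.move_straight(tcp_for(p,RH),rate=.12,max_force=10))
f0=manip.get_obs()["contact_force"]
command_gripper(0.0,f_grip=80); o=manip.get_obs(); print("grip",o["opening"],o["gripper_force"],o["contact_force"]@RS,f0@RS)
t=o["tcp_pos"]; hit=manip.move_straight(t-RS[:,1]*.028,rate=.04,max_force=9)
o=manip.get_obs(); print("pull",hit,ins(o["tcp_pos"])-ins(t),(o["contact_force"])@RS,o["opening"],o["time_s"])
E
```

```text
False
grip 0.15652289628923738 78.03727626800537 [-0.23039405 -0.28451262  3.89713758] [-0.07744276 -0.01502879  0.84926492]
pull True [ 0.     -0.0215  0.    ] [0.20642651 2.29821077 2.73465657] 0.1589541730102138 31.1167
```

```bash
python3 - <<'E'
from h import *
o=manip.get_obs(); t0=o["tcp_pos"].copy(); base=hp(1.65,0)
for a in np.r_[np.linspace(1.65,0.05,9)[1:],-.05]:
    manip.move_straight(t0+hp(a,0)-base+RS[:,1]*.0005,rate=.13 if a>0 else .05)
    o=manip.get_obs(); print(round(a,2),(o["contact_force"]@RS).round(1),round(o["opening"],3),round(o["time_s"],1))
manip.wait(.15)
o=manip.get_obs();print(ins(o["tcp_pos"]),(o["contact_force"]@RS).round(1))
i=cams.read_camera("scene"); cv2.imwrite("pics/s6.png",cv2.resize(i[150:290,320:480,::-1],None,fx=4,fy=4))
E
```

```text
1.45 [2.5 0.6 7. ] 0.156 31.5
1.25 [-0.   0.1 12.7] 0.157 31.9
1.05 [-0.2 -0.4  8.1] 0.158 32.3
0.85 [-4.4 -1.3 11.7] 0.155 32.7
0.65 [-1.4 -0.8  4.4] 0.156 33.1
0.45 [-3.3 -2.4  6.3] 0.157 33.5
0.25 [-2.  -1.   6.3] 0.157 33.9
0.05 [-6.5 -1.2 13.9] 0.158 34.3
-0.05 [-8.3  2.  11.9] 0.159 34.7
[-0.0842 -0.071   0.0466] [-6.5 -2.2 10. ]
```

View pics/s6.png

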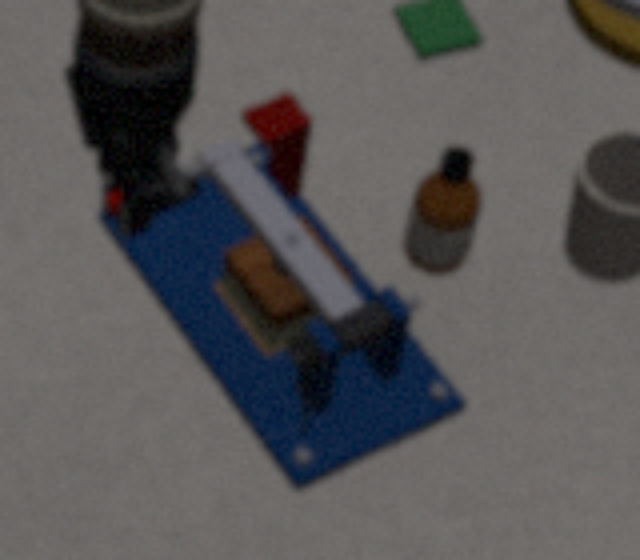

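The bar is down over the board with the bolt drawn back, and the bar end is at about (225,160) in the crop, beside the hook. Now I push the bolt in.

```bash
python3 - <<'E'
from h import *
o=manip.get_obs(); t=o["tcp_pos"]
hit=manip.move_straight(t+RS[:,1]*.0235,rate=.05,max_force=14)
o=manip.get_obs(); print(hit,ins(o["tcp_pos"])-ins(t),(o["contact_force"]@RS).round(1),round(o["time_s"],1))
# ease up to see whether the hook holds: force should vanish / reverse
for k in range(7):
    if ins(o["tcp_pos"])[1]-ins(t)[1]<.015: break
    h2=manip.move_straight(o["tcp_pos"]+[0,0,.002],rate=.02); o=manip.get_obs(); f=(o["contact_force"]@RS).round(1); print(ins(o["tcp_pos"]),f)
    if f[2]<-3: break
i=cams.read_camera("scene"); cv2.imwrite("pics/s7.png",cv2.resize(i[150:290,320:480,::-1],None,fx=4,fy=4))
E
```

```text
False [0.0003 0.0216 0.0015] [-7.4 -7.  15.6] 35.5
[-0.0838 -0.0496  0.0519] [-7.3  0.2 14.4]
[-0.0839 -0.0496  0.0546] [-5.3 -0.3  8.6]
[-0.0841 -0.0497  0.0556] [-2.2  1.9 -5.7]
```

View pics/s7.png

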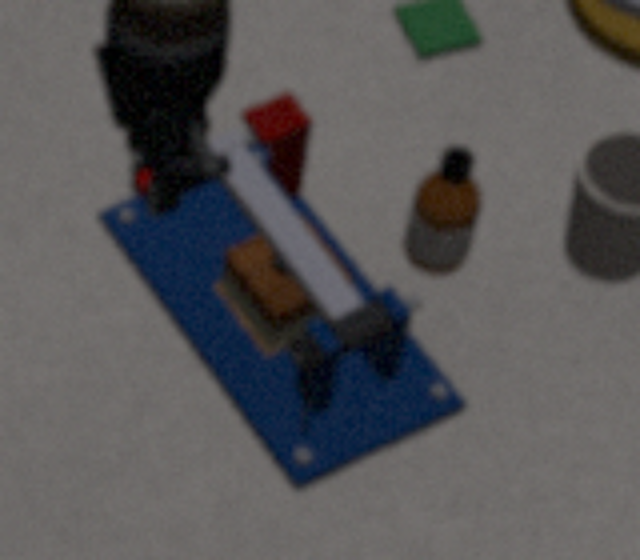

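The hook is carrying the bar: easing up changed the force on the tool from +14 N to -6 N. The bolt travelled 21.6 mm. I'll release and check.

```bash
python3 - <<'E'
from h import *
o=manip.get_obs(); manip.move_straight(o["tcp_pos"]-[0,0,.0005],rate=.02)
command_gripper(.5)
t=manip.get_obs()["tcp_pos"]; manip.move_straight(t+[0,0,.12],rate=.15)
manip.goto(t+np.array([-.08,-.05,.16]),RH); manip.wait(.3)
i=cams.read_camera("top"); cv2.imwrite("pics/t8.png",cv2.resize(i[160:320,160:300,::-1],None,fx=3.5,fy=3.5))
for a,c,l in blobs(hsvmask(i,(0,150,50),(6,255,255)),40):
    r=cast(rect(l),.077,"top"); print(c,((r-S)@RS)[:,:2].round(4).tolist())
o=manip.get_obs(); print(o["time_s"],o["contact_force"].round(1))
E
```

```text
[362.7  87.4] [[0.3266, -0.3661], [0.3494, -0.3776], [0.3257, -0.4235], [0.303, -0.412]]
[201.  281.4] [[-0.0711, 0.0623], [-0.0708, 0.0253], [-0.0982, 0.0246], [-0.0985, 0.0615]]
[236.5 277. ] [[-0.0796, -0.0146], [-0.0792, -0.0616], [-0.0913, -0.0618], [-0.0917, -0.0149]]
39.0 [-0.5  0.2 -0. ]
```

View pics/t8.png

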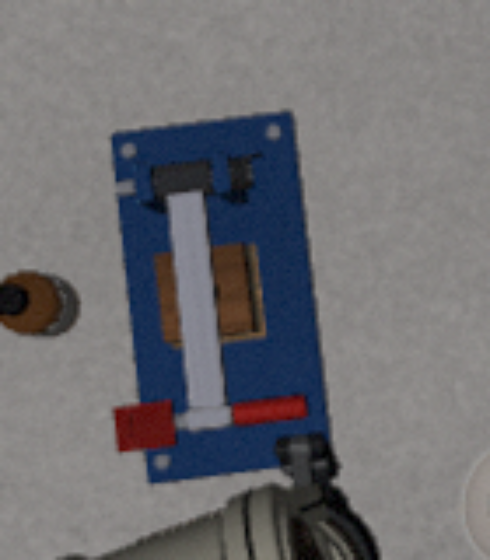

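The bar is down and latched. The bolt reaches under the hook at about (145,425), the handle centre is at y ≈ -0.038, and the board is square under the foot.

```bash
python3 -c "
from rig import manip
print(manip.finish_job())"
```

```text
the job is handed in; nothing more can be done
None
```

I turned the pair over together, set it centred on the cork seat, latched the bar under the hook and handed the job in at about 39 s; no verdict came back, but the last camera check showed the bar latched, the bolt fully in and the board square on the seat.

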